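Shut the ink balance's draught cover and tare it

ROBOT

A 7-joint arm with a two-finger parallel gripper is mounted at the origin on a cart in front of the work surface, level with it; the furniture and walls round the work are solid. World frame = base frame: x ahead of the robot, y to its left, z up, the work surface at z = 0. Lengths are in m, angles in rad, forces in N, time in s.
With the tool pointing down it reaches from about 0.35 to 0.9 m from the base axis. Payload 8.1 kg.
Tool frame: the origin (TCP) lies on the centre line of the jaws, within the pads' length; the fingertips stand 19 mm ahead of it and the grasp point (between the pads) is the TCP (arm.tip_reach is the distance from the TCP to the fingertips, in m); z points along the fingers, y is the line along which they close (so a half turn about z gives the same grasp; the last joint's range is limited). The gripper opens to 92 mm and grips with 3 to 60 N. Pads are 19 mm wide; open, the fingers measure 130 mm over their backs; the gripper's body (75 mm by 190 mm) begins 47 mm behind the grasp point.
Start: joints at [1.123, 0.434, 0.025, 1.573, -0.012, 1.134, -0.075], TCP at [0.211, -0.588, 0.246] pointing down, gripper open.
Joint ranges: [-2.62, 2.62], [-0.44, 2.09], [-1.27, 1.32], [0.08, 2.57], [-1.32, 4.46], [0.12, 2], [-2.74, 2.74]. Speed limits (rad/s): [2.22, 2.22, 3.01, 3.01, 3.14, 3.14, 3.14].

INTERFACE

Orientations are given as a rotation vector (axis times angle).
In Python, from cell import arm gives the robot as it stands.
- The arm moves only by the tool arm_command, never from a script. Its argument "targets" is a list that holds one entry, the list of rows, each a list of 6 numbers: the shift along the tool's x, y, z in m, then the turn, a rotation vector about the tool's x, y, z in rad. A call has 1 to 10 rows; each row shifts and turns the commanded pose from where the row before left it, along the tool's axes as they then stand; what a row does not reach is not made up. A row lasts 1/8 s, in which the tool goes at most 62.5 mm and 10.7 degrees, less where a joint would pass 70% of its speed; a pose out of reach is approached as far as the arm can. A call with a gripper value outside its range is refused whole. "jaw" is the finger opening in m, from 0 to 0.0918, set as the call begins (left out, the last holds). The fingers move at their own pace and stop on an object; "newtons" is the grip in N (left out, the last holds). Time passes only in rows, so rows that do not move let the fingers close. It gives the time, the measured TCP pose, the force, the opening and the grip force at its end, in the units of the state.
- arm.observe(): the state, without advancing time (a new reading comes with each control period).
- arm.get_image(name): name is "side" or "top" or "wrist"; returns a dict with "pixels" (384x512x3 uint8, red, green, blue), "z_map" (384x512 float32, m along the optical axis (not along the pixel's ray), 0 where there is no reading), "fx", "fy", "cx", "cy" (pixels), "dist" ([k1, k2, p1, p2, k3] as OpenCV has them; the pictures are not rectified), "xyz" and "rotation" of the camera in the world; the wrist camera has in their place "T_tool_cam" (4x4, takes a point from camera to tool coordinates, whose origin is the TCP and whose axes are the flange's). Camera axes: x right, y down, z forward; pixel columns grow to the right and rows downward; lengths in m; the calibration is good to about 2 mm. A picture is of the moment at which its call begins: read the wrist's pose just before it.
- arm.sign_off(): hands the job in; it is judged then, once.
The state is a dict: "clock": time; "joints": joint angles; "dq": joint speeds; "joint_efforts": joint torques, N m; "position": TCP position; "ee_rot": TCP orientation; "force": force on the tool from outside, world axes, zero at the start; "ft_torque": the same for the moment, N m; "width": opening from 0.0 (shut) to 1.0 (fully open); "gripper_force": force on a finger pad.
Only numpy, scipy, OpenCV 4.12 (cv2) and the standard library are available. Lean on these libraries where they do the work, as an engineer would, in place of code of your own. Each camera call takes 0.05 s, during which the arm holds its last target. There are 200 camera calls.

TASK

The mixing cup stands on the ink balance, ready to be tared. With the fingertips only, push the balance's draught cover gently down until it is fully shut (a draught would spoil the zero), then lightly press the blue tare key all the way in, let it come up again and draw back. Pick nothing up, and leave the cup, the red and the grey key, and the jars and squeegee round the balance alone.

Things in the scene. Friction and masses are not known exactly. Their poses are not given: they have to be found in the camera images.
- balance: White ink-mixing balance standing fixed on the table, 250 mm deep (x) by 160 mm wide (y). Origin on the table under its middle (casing from x = -130 to +120 mm); x points from the key panel to the back, y to its left as seen from the key side, z up. The front panel is 40 mm above the table and carries the keys and a display; behind it stands a clear draught shield with 3 mm walls, x = -30 to +106 mm, y = -70 to +70 mm, whose wall tops are 105 mm above the table.
- cover (a joint): Angle of the draught cover, rad: 0 = shut (lying level on the shield), growing as its front edge swings up and back; starts between about 0.7 and 1.1 and could go to 1.75. The hinge is stiff: the cover stays wherever it is left, does not fall by itself and does not spring back; about 1 N at its front edge pushes it down.
- cover_hinge (a point): Middle of the cover's hinge line, which runs along the balance's y at the back of the shield, 108 mm behind the balance's origin and 107 mm above the table.
- cover_tab (a point): Middle of the outer (upper when shut) face of the black finger tab, 24 x 52 mm, at the middle of the cover's front edge; moves with the cover and lies 144 mm from the hinge line and 2 mm above the cover's mid-plane. The cover is a flat plate 4 mm thick, 140 mm wide: a grey frame round a clear window; the tab reaches 156 mm from the hinge line. Its outer face looks up when shut and up and to the balance's back when open.
- key_tare_top (a point): Middle of the top face of the tare key: the blue key, in the middle of the three, 103 mm in front of the balance's origin. Each key cap is 18 mm (x) by 22 mm (y), its top 46 mm above the table and 6 mm above the panel; the keys stand 42 mm apart in a row along y.
- key_tare (a joint): Travel of the tare key, m: 0 = up, 0.004 = all the way in. Sprung: about 2 N starts it, 4 N holds it fully in, and it comes up by itself.
- key_onoff (a joint): Travel of the red on/off key, m: 0 = up, 0.004 = all the way in; same spring. Not to be pressed.
- key_unit (a joint): Travel of the grey unit key, m: 0 = up, 0.004 = all the way in; same spring. Not to be pressed.
- key_onoff_top (a point): Middle of the top face of the red on/off key, left of the tare key (+y of the balance).
- key_unit_top (a point): Middle of the top face of the grey unit key, right of the tare key (-y of the balance).
- pan (a point): Middle of the top of the balance's round steel pan, 96 mm across, inside the shield, 53 mm above the table.
- cup: Loose white open mixing cup standing on the pan, 60 mm across its rim, 40 mm high (lower than the shield's walls); origin at the middle of its underside, z up.
- jar_black: Loose ink jar with a black lid, 64 mm across, 72 mm high, standing beside the balance; origin at the middle of its underside, z up.
- jar_yellow: Loose ink jar with a yellow lid, 62 mm across, 70 mm high, standing beside the balance; origin at the middle of its underside, z up.
- jar_white: Loose ink jar with a white lid, 58 mm across, 62 mm high, standing beside the balance; origin at the middle of its underside, z up.
- squeegee: Loose wooden hand squeegee lying on the table left of the balance, 190 mm long (its y), 73 mm wide (its x), 24 mm high; origin at the middle of its underside.

How it is judged:
On the way, in this order (a step that is already met when the one before it is completed fails the run):
1. the draught cover is fully shut (value of joint cover below 0.035 rad and value of joint key_tare below 0.001 m), for 0.2 s.
2. the blue tare key is pressed in with the cover shut (value of joint cover below 0.035 rad and value of joint key_tare above 0.003 m), for 0.1 s.
At the end, for the whole second after the job is handed in: The cover is shut (within 0.035 rad, 5 mm at its front edge), all three keys are up (within 1 mm), the cup stands upright and still on the pan where it was, and the jars and the squeegee are within 12 mm of where they stood (all of step 1 and value of joint each of key_onoff, key_unit below 0.001 m and horizontal distance between cup and pan below 0.02 m and z of cup in the frame of balance below 0.056 m and angle between cup's own z axis and vertical below 0.1 rad and linear speed of cup below 0.02 m/s and distance of each of jar_black, jar_yellow, jar_white, squeegee from where it was at the start of the episode below 0.012 m); the robot touches nothing.
It fails at once if the tare key pressed while the cover is open (value of joint cover above 0.05 rad and value of joint key_tare above 0.0015 m).
It fails at once if the red or the grey key pressed (more than 1.5 mm) (value of joint any of key_onoff, key_unit above 0.0015 m).
It fails at once if the cover slammed (its front edge faster than about 0.4 m/s) or lifted farther open (past 1.35 rad) (velocity of joint cover below -3 rad/s or value of joint cover above 1.35 rad).
It fails at once if the tare key pressed harder than 20 N, or the balance or its cover pushed harder than 30 N (contact force between the arm and key_tare above 20 N or contact force between the arm and balance above 30 N).
It fails at once if the cup touched, moved or lifted, or a jar or the squeegee pushed or lifted (more than 12 mm) ((contact force between the arm and cup above 0.3 N or distance of cup from where it was at the start of the episode above 0.012 m) or distance of any of jar_black, jar_yellow, jar_white, squeegee from where it was at the start of the episode above 0.012 m).
It also fails if it takes over 42 s, if anything falls off the work surface, if the arm or the gripper's body presses on something with over 40 N, if the wrist force passes 120 N, or if a joint passes its speed limit or range.

## Working session

There is one attempt and no reset: what is moved stays moved. The work goes in short steps, Python scripts to look and compute and a tool call to move; the robot and the scene stay as the last step left them, time stands still between calls to the robot, and variables do not carry over. Pictures are saved under pics/ and viewed, at most 10 in all, crops included, and the job is handed in when it is done.

Besides the shell and the picture viewer there is one more tool, called as name([rows], argument=value, ...), one row to a line, values as JSON. arm_command: Moves the arm, as the interface text tells. Its arguments: {"type":"object","properties":{"targets":{"type":"array","items":{"type":"array","items":{"type":"array","items":{"type":"number"}}}},"jaw":{"type":"number"},"newtons":{"type":"number"}},"required":["targets"]}

```bash
ls; mkdir -p pics; python3 - <<'E'
from cell import arm
import cv2,numpy as np
s=arm.observe();print({k:np.round(v,3) for k,v in s.items()})
a=[]
for n in("side","top"):
    d=arm.get_image(n);np.savez(f"{n}.npz",**d);cv2.imwrite(f"pics/{n}.png",d["pixels"][...,::-1])
    print(n,d["fx"],d["cx"],d["cy"],d["dist"],np.round(d["xyz"],3),np.round(d["rotation"],3).tolist())
E
```

```text
pics
{'clock': np.float64(0.0), 'joints': array([ 1.123,  0.435,  0.025,  1.574, -0.012,  1.134, -0.075]), 'dq': array([-0.001,  0.   ,  0.001,  0.   ,  0.001, -0.   , -0.001]), 'joint_efforts': array([ 0.0000e+00, -6.6785e+01,  9.8500e-01, -3.1446e+01, -6.0000e-02,
        4.3000e-02,  0.0000e+00]), 'position': array([ 0.211, -0.588,  0.245]), 'ee_rot': array([-3.094e+00, -5.390e-01,  1.000e-03]), 'force': array([-0.781, -0.544,  0.341]), 'ft_torque': array([-0.004, -0.002, -0.037]), 'gripper_force': np.float64(0.0), 'width': np.float64(1.002)}
side 429.2119812406395 252.23058499602055 192.53832180911505 [-0.12304031  0.          0.          0.          0.        ] [ 0.47  -0.579  0.804] [-2.259, 0.098, -0.055]
top 475.7544134445783 251.42360447553176 197.01354381635966 [-0.15660934  0.          0.          0.          0.        ] [0.502 0.235 1.205] [-2.217, 2.153, -0.029]
```

View pics/top.png

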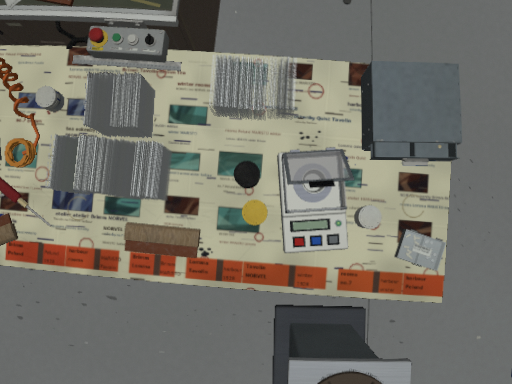

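View pics/side.png

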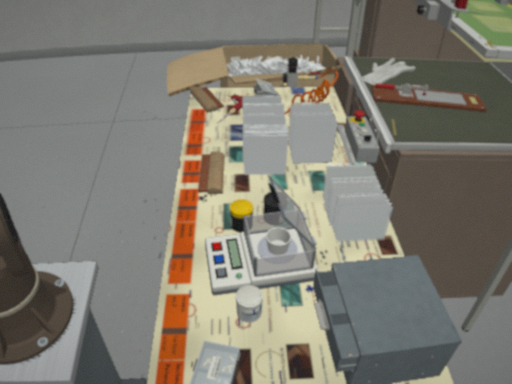

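The top view shows the balance: red, blue and grey keys at about (298,241), (316,240) and (333,239), the open cover at the top with its dark tab at about (320,183), a yellow jar at (255,212), a black jar at (247,174) and a white jar at (369,217). In the side view the cover stands open at about (290,215), and the white jar is at (249,303).

```bash
cat > h.py <<'E'
import cv2,numpy as np
from scipy.spatial.transform import Rotation as R
def load(n): return dict(np.load(f"{n}.npz"))
def ray(d,uv):
    K=np.array([[d["fx"],0,d["cx"]],[0,d["fy"],d["cy"]],[0,0,1]],float)
    p=cv2.undistortPoints(np.array(uv,float).reshape(-1,1,2),K,d["dist"].astype(float))[:,0]
    M=R.from_rotvec(d["rotation"]).as_matrix() if d["rotation"].size==3 else d["rotation"]
    return d["xyz"],np.c_[p,np.ones(len(p))]@M.T
def plane(d,uv,z):
    o,r=ray(d,uv); return o+r*((z-o[2])/r[:,2])[:,None]
def depth(d,uv):
    o,r=ray(d,uv); uv=np.round(uv).astype(int); return o+r*d["z_map"][uv[:,1],uv[:,0]][:,None]
def tri(o1,r1,o2,r2):
    r1=r1/np.linalg.norm(r1);r2=r2/np.linalg.norm(r2)
    t=np.linalg.lstsq(np.c_[r1,-r2],o2-o1,rcond=None)[0]
    a,b=o1+t[0]*r1,o2+t[1]*r2; return (a+b)/2,np.linalg.norm(a-b)
def blobs(d,lo,hi,box,amin=15):
    x0,y0,x1,y1=box; hsv=cv2.cvtColor(d["pixels"],cv2.COLOR_RGB2HSV)
    m=np.zeros(hsv.shape[:2],np.uint8); m[y0:y1,x0:x1]=cv2.inRange(hsv,lo,hi)[y0:y1,x0:x1]
    n,_,st,c=cv2.connectedComponentsWithStats(m)
    return [(st[i,4],c[i]) for i in range(1,n) if st[i,4]>=amin]
E
python3 - <<'E'
from h import *
np.set_printoptions(precision=4,suppress=True)
T,S=load("top"),load("side")
bt=blobs(T,(105,120,60),(130,255,255),(285,228,345,255)); bs=blobs(S,(105,110,50),(130,255,255),(205,235,260,290),8)
rt=blobs(T,(0,130,80),(8,255,255),(285,228,345,252)); rs=blobs(S,(0,110,60),(8,255,255),(208,235,230,290),8)
print(bt,bs,rt,rs)
for a,b in((bt,bs),(rt,rs)):
    if a and b:
        a=max(a,key=lambda q:q[0])[1];b=max(b,key=lambda q:q[0])[1]
        o,r=ray(T,[a]);o2,r2=ray(S,[b]);print("tri",tri(o,r[0],o2,r2[0]),plane(T,[a],.045),plane(S,[b],.045))
def up(d,b,n):
    x0,y0,x1,y1=b;cv2.imwrite(n,cv2.resize(d["pixels"][y0:y1,x0:x1,::-1],None,fx=6,fy=6,interpolation=2))
up(T,(270,140,390,240),"pics/tc.png");up(S,(200,170,325,270),"pics/sc.png")
E
```

```text
[(np.int32(77), array([315.6753, 240.4026]))] [(np.int32(58), array([218.5   , 258.6552]))] [(np.int32(70), array([298.8857, 241.5857]))] [(np.int32(53), array([216.3019, 246.0377]))]
tri (array([0.4569, 0.1033, 0.0412]), np.float64(0.0010033562669674381)) [[0.4576 0.1037 0.045 ]] [[0.4565 0.0999 0.045 ]]
tri (array([0.4529, 0.1443, 0.0414]), np.float64(0.0010595243223660371)) [[0.4536 0.1446 0.045 ]] [[0.4525 0.1409 0.045 ]]
```

View pics/tc.png

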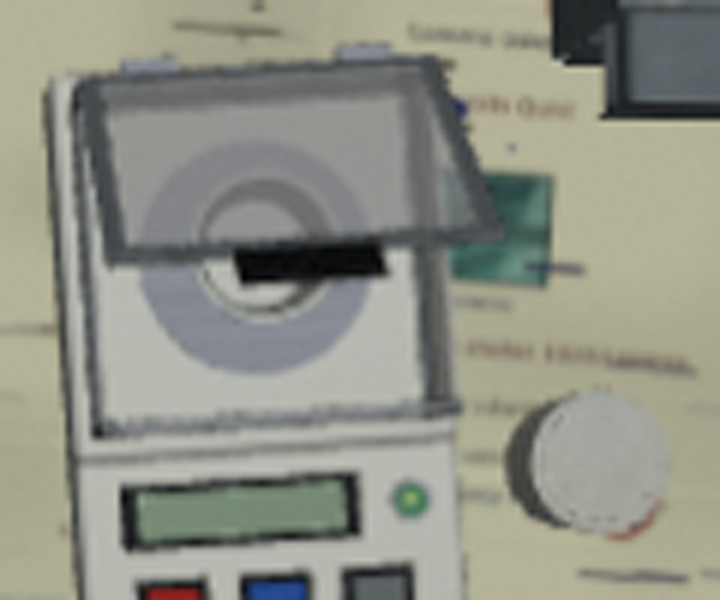

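View pics/sc.png

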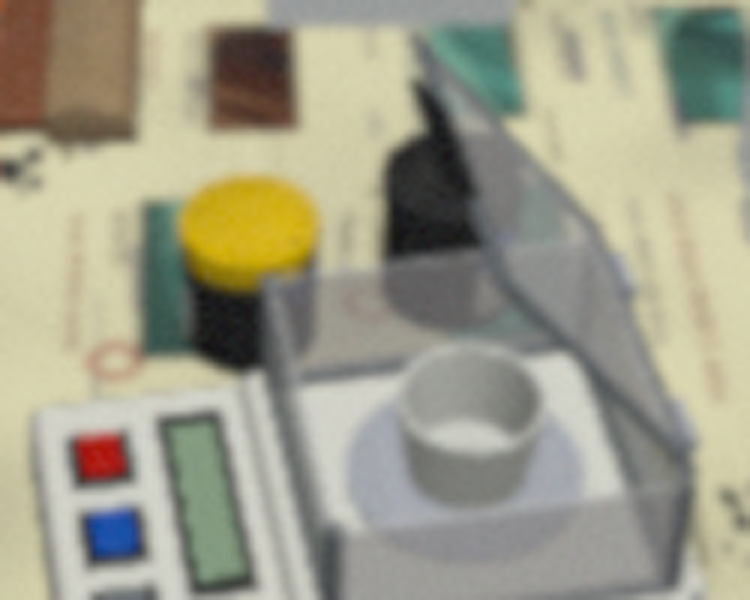

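The crops show the cover hinge line along the top at rows 65–75 of the top crop. The tab is at about (311,262) there, which is full (321.8,183.7). In the side crop the tab is edge-on at (432,110), full (272,188.3), and the cup stands well clear below.

```bash
python3 - <<'E'
from h import *
np.set_printoptions(precision=4,suppress=True)
T,S=load("top"),load("side")
tt=blobs(T,(0,0,0),(180,255,35),(300,175,340,192),10);print(tt)
a=max(tt,key=lambda q:q[0])[1]
o,r=ray(T,[a]);o2,r2=ray(S,[(272,188.3)]);tab,e=tri(o,r[0],o2,r2[0]);print("tab",tab,e,depth(T,[a]))
# frame lower corners, top view depth around
for uv in [(290,182),(350,178),(287,160),(300,181),(343,180)]: print(uv,depth(T,[uv]))
# yaw from front shield wall top edge (crop) and panel edge
p=plane(T,[(270+97/6,140+432/6),(270+458/6,140+408/6)],.105);v=p[1]-p[0];print("shield front",p,np.linalg.norm(v),np.arctan2(v[0],-v[1]))
p=plane(T,[(270+85/6,140+82/6),(270+435/6,140+60/6)],.107);v=p[1]-p[0];print("hinge line",p,p.mean(0),np.linalg.norm(v),np.arctan2(v[0],-v[1]))
gt=blobs(T,(0,0,60),(180,90,150),(326,233,341,247),20);print("grey",gt,[plane(T,[g[1]],.045) for g in gt])
# jar tops
for n,lo,hi,z,b in(("yellow",(20,120,100),(35,255,255),.07,(235,195,275,230)),("black",(0,0,0),(180,255,60),.072,(230,155,266,195)),("white",(0,0,140),(180,40,255),.062,(352,200,388,234))):
    q=blobs(T,lo,hi,b,50); c=max(q,key=lambda q:q[0]); print(n,c[0],plane(T,[c[1]],z))
# depth heightmap above 0.11 around balance, clouds
vs,us=np.mgrid[140:260,235:400];uv=np.c_[us.ravel(),vs.ravel()];P=depth(T,uv)
h=P[(P[:,2]>.115)&(P[:,2]<.5)];print(len(h),h.min(0),h.max(0))
ya=.09;c=np.array([np.cos(ya),np.sin(ya)]);s=h[:,:2]@c
print(np.polyfit(s,h[:,2],1),"slope->ang")
E
```

```text
[(np.int32(121), array([320.9008, 183.3471]))]
tab [0.5798 0.1176 0.2351] 0.0031953736738713143 [[0.5821 0.1165 0.2275]]
(290, 182) [[0.5838 0.1798 0.2173]]
(350, 178) [[0.5962 0.054  0.2146]]
(287, 160) [[0.6398 0.1833 0.1392]]
(300, 181) [[0.5868 0.1587 0.2139]]
(343, 180) [[0.5909 0.0697 0.2208]]
shield front [[0.5235 0.1805 0.105 ]
 [0.5366 0.0412 0.105 ]] 0.13996055432499238 0.09426089313043008
hinge line [[0.6586 0.1887 0.107 ]
 [0.6714 0.0529 0.107 ]] [0.665  0.1208 0.107 ] 0.13642536148124615 0.09358153781430364
grey [(np.int32(93), array([332.3118, 238.1505]))] [array([[0.4641, 0.0632, 0.045 ]])]
yellow 496 [[0.5218 0.255  0.07  ]]
black 553 [[0.6126 0.2755 0.072 ]]
white 961 [[ 0.5182 -0.0269  0.062 ]]
2221 [ 0.5733 -0.0767  0.1151] [0.6952 0.1917 0.2357]
[-1.283   0.9805] slope->ang
```

arm_command([
  [[0,0,-0.05,0,0,0.1255],[0,0,-0.05,0,0,0.1255],[0.028,-0.0416,0,0,0,0],[0.028,-0.0416,0,0,0,0],[0.028,-0.0416,0,0,0,0],[0.028,-0.0416,0,0,0,0],[0.028,-0.0416,0,0,0,0],[0.028,-0.0416,0,0,0,0],[0.028,-0.0416,0,0,0,0],[0.028,-0.0416,0,0,0,0]],
], jaw=0, newtons=5)

```text
clock: 1.35
position: [0.4034, -0.2343, 0.3456]
ee_rot: [-3.138, -0.147, 0.001]
force: [0.9, -0.4, 0.1]
width: 0.014
gripper_force: 0.0
```

arm_command([
  [[0.028,-0.0416,0,0,0,0],[0.028,-0.0416,0,0,0,0],[0.028,-0.0416,0,0,0,0],[0.028,-0.0416,0,0,0,0],[0.028,-0.0416,0,0,0,0],[0.028,-0.0416,0,0,0,0],[0.028,-0.0416,0,0,0,0],[0,0,0,0,0,0],[0,0,0,0,0,0]],
])

```text
clock: 2.48
position: [0.5707, 0.0717, 0.3452]
ee_rot: [3.137, 0.147, -0.002]
force: [-0.2, 0.1, -0.1]
width: 0.004
gripper_force: 0.0
```

arm_command([
  [[0.0155,-0.021,0,0,0,0],[0.0155,-0.0215,0,0,0,0],[0,0,0,0,0,0],[0,0,0,0,0,0]],
])

```text
clock: 2.98
position: [0.5977, 0.1156, 0.3457]
ee_rot: [3.137, 0.144, -0.0]
force: [0.2, -0.5, 0.0]
width: 0.005
gripper_force: 0.0
```

```bash
python3 - <<'E'
from cell import arm
import cv2,numpy as np
s=arm.observe();print(s["position"])
a=[arm.get_image(n)["pixels"] for n in("wrist","side")]
s=a[1][130:300,150:377]; cv2.imwrite("pics/b.png",np.vstack([a[0],cv2.resize(s,(512,384))])[::1,:,::-1][:, :][0:768:1] if 0 else cv2.resize(np.hstack([a[0],cv2.resize(s,(512,384))])[...,::-1],(800,300),interpolation=3))
E
```

```text
[0.59765666 0.1156488  0.34569143]
```

View pics/b.png

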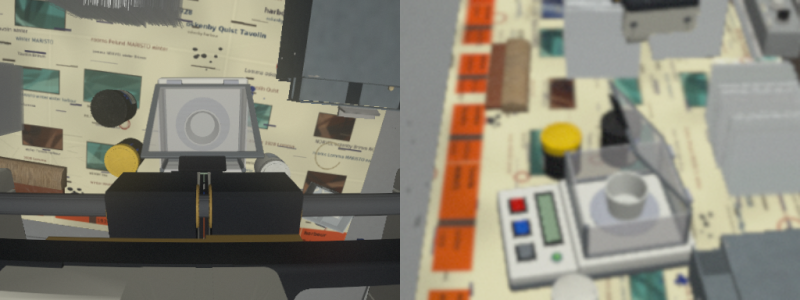

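The wrist view (left) shows the tab at about (202,165), straight ahead of the closed fingers at (203,200). The black finger block spans x 107–302, so I'll measure its true width. The side view confirms the gripper hovers above the open cover.

```bash
python3 - <<'E'
from cell import arm
from h import *
np.set_printoptions(precision=3,suppress=True)
d=arm.get_image("wrist");M=d["T_tool_cam"];print(M)
d={k:np.array(v) for k,v in d.items()};d["xyz"]=M[:3,3];d["rotation"]=M[:3,:3]
vs,us=np.mgrid[0:384,0:512];uv=np.c_[us.ravel(),vs.ravel()];P=depth(d,uv);z=d["z_map"].ravel()
ok=(z>0)&(P[:,2]<.03)&(P[:,2]>-.1)&(abs(P[:,1])<.12)
Q=P[ok]
for a in np.arange(-.06,.026,.006):
    q=Q[(Q[:,2]>=a)&(Q[:,2]<a+.006)]
    if len(q): print(round(a,3),len(q),q.min(0),q.max(0))
E
```

```text
[[-0.    -0.967 -0.254  0.068]
 [ 1.    -0.    -0.     0.   ]
 [-0.    -0.254  0.967 -0.139]
 [ 0.     0.     0.     1.   ]]
-0.06 2580 [-0.025 -0.081 -0.06 ] [ 0.037  0.08  -0.054]
-0.054 2183 [-0.03  -0.081 -0.054] [ 0.037  0.081 -0.048]
-0.048 324 [-0.032 -0.081 -0.048] [ 0.036  0.081 -0.042]
-0.036 9 [-0.007 -0.002 -0.031] [-0.002  0.003 -0.03 ]
-0.03 254 [-0.01  -0.002 -0.03 ] [ 0.003  0.003 -0.026]
-0.018 14 [ 0.009 -0.002 -0.014] [ 0.01   0.003 -0.012]
-0.012 53 [ 0.009 -0.002 -0.012] [ 0.01   0.003 -0.006]
-0.006 75 [ 0.009 -0.004 -0.006] [ 0.011  0.004 -0.   ]
-0.0 108 [ 0.002 -0.004  0.   ] [0.011 0.004 0.006]
0.006 79 [ 0.009 -0.004  0.006] [0.011 0.004 0.012]
0.012 75 [ 0.009 -0.004  0.012] [0.011 0.005 0.018]
0.018 9 [ 0.009 -0.004  0.018] [0.011 0.004 0.019]
```

arm_command([
  [[0,0,0.02,0,0,0],[0,0,0.02,0,0,0],[0,0,0.02,0,0,0],[0,0,0.015,0,0,0],[0,0,0.01,0,0,0],[0,0,0.005,0,0,0],[0,0,0.005,0,0,0]],
])

```text
clock: 4.0
position: [0.5982, 0.1176, 0.2509]
ee_rot: [-3.138, -0.147, -0.001]
force: [0.8, -1.3, -0.3]
width: 0.005
gripper_force: 0.0
```

arm_command([
  [[-0.003,0,0.0066,0,0,0],[-0.0092,0,0.007,0,0,0],[-0.0086,0,0.0076,0,0,0],[-0.008,0,0.0083,0,0,0],[0,0,0,0,0,0]],
])

```text
clock: 4.62
position: [0.568, 0.1146, 0.2205]
ee_rot: [3.137, 0.148, -0.003]
force: [0.4, -0.4, 0.6]
width: 0.007
gripper_force: 0.0
```

```bash
python3 - <<'E'
from cell import arm
import cv2,numpy as np
s=arm.observe();print(s["position"],s["force"])
a=arm.get_image("side")["pixels"]; cv2.imwrite("pics/c.png",cv2.resize(a[140:290,190:340,::-1],(600,600),interpolation=2))
E
```

```text
[0.56802528 0.11457636 0.2205262 ] [ 0.37155683 -0.44055747  0.58976769]
```

View pics/c.png

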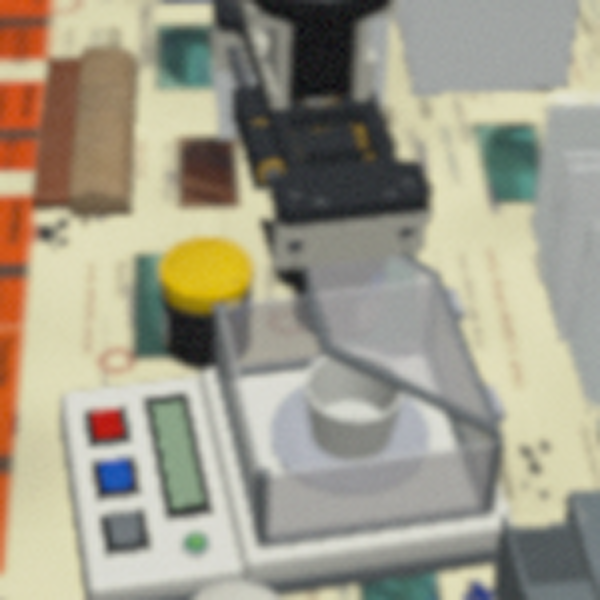

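The cover has come partly down under the fingertips, its tab now at about (290,275) in the crop, and the cup is untouched. I'll continue along the arc.

arm_command([
  [[-0.0073,0,0.0089,0,0,0],[-0.0065,0,0.0095,0,0,0],[-0.0058,0,0.01,0,0,0],[-0.0049,0,0.0104,0,0,0],[-0.0041,0,0.0108,0,0,0],[-0.0033,0,0.011,0,0,0],[-0.0023,0,0.0113,0,0,0],[-0.0014,0,0.0104,0,0,0],[0,0,0.005,0,0,0],[0,0,0,0,0,0]],
])

```text
clock: 5.92
position: [0.5336, 0.1114, 0.1335]
ee_rot: [3.138, 0.147, -0.001]
force: [0.7, 0.3, 0.5]
width: 0.004
gripper_force: 0.0
```

arm_command([
  [[0,0,0.003,0,0,0],[0,0,0.0025,0,0,0],[0,0,0.0,0,0,0]],
])

```text
clock: 6.3
position: [0.5339, 0.1116, 0.1285]
ee_rot: [-3.138, -0.147, -0.0]
force: [-0.1, 0.5, 0.1]
width: 0.002
gripper_force: 0.0
```

arm_command([
  [[0,0,0.001,0,0,0],[0,0,0.0,0,0,0],[0,0,0.0,0,0,0]],
])

```text
clock: 6.68
position: [0.5339, 0.1115, 0.1282]
ee_rot: [3.138, 0.147, 0.001]
force: [-2.1, -1.0, 8.1]
width: 0.007
gripper_force: 4.2
```

arm_command([
  [[0,0,-0.01,0,0,0],[0,0,-0.03,0,0,0],[-0.0257,0,0,0,0,0],[-0.0257,0,0,0,0,0],[-0.0257,0.0008,0,0,0,0],[0,0,0.025,0,0,0],[0,0,0.025,0,0,0],[0,0,0.025,0,0,0],[0,0,0.005,0,0,0],[0,0,0,0,0,0]],
])

```text
clock: 7.92
position: [0.4573, 0.1036, 0.0878]
ee_rot: [-3.138, -0.147, -0.0]
force: [0.8, 0.1, 0.3]
width: 0.006
gripper_force: 0.0
```

```bash
python3 - <<'E'
from cell import arm
import cv2,numpy as np
s=arm.observe();print(s["position"],s["force"])
a=arm.get_image("side")["pixels"];b=arm.get_image("top")["pixels"]; cv2.imwrite("pics/d.png",np.hstack([cv2.resize(x,(400,400),interpolation=2) for x in(a[190:290,200:300,::-1],b[150:260,265:375,::-1])]))
E
```

```text
[0.45727864 0.10362385 0.08784775] [0.77301432 0.13893455 0.28897383]
```

View pics/d.png

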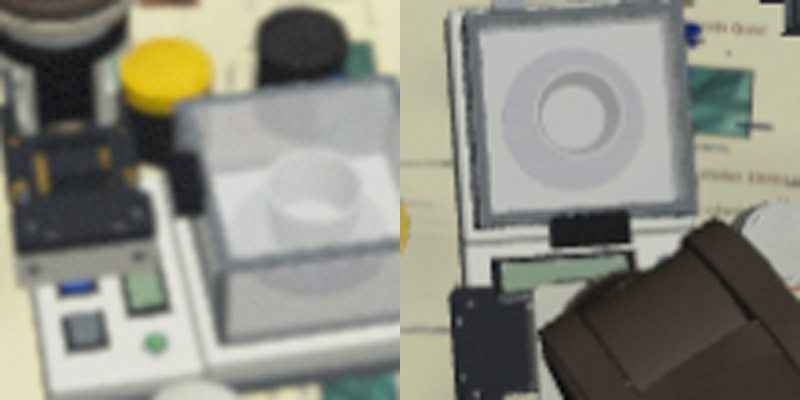

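The side view (left) shows the cover shut, with its tab at the front edge at (187,180), and the gripper over the blue key at (77,285). The top view (right) confirms the cover lies square on the shield and the cup is centred. Next is the press.

arm_command([
  [[0,0,0.009,0,0,0],[0,0,0.009,0,0,0],[0,0,0.003,0,0,0],[0,0,0.0025,0,0,0],[0,0,0,0,0,0],[0,0,0,0,0,0]],
])

```text
clock: 8.78
position: [0.457, 0.1035, 0.064]
ee_rot: [3.138, 0.147, -0.0]
force: [-2.3, -1.4, 2.6]
width: 0.004
gripper_force: 1.3
```

arm_command([
  [[0,0,0.0015,0,0,0],[0,0,0.001,0,0,0],[0,0,0,0,0,0],[0,0,0,0,0,0]],
])

```text
clock: 9.28
position: [0.4572, 0.1035, 0.0615]
ee_rot: [3.138, 0.147, 0.0]
force: [-1.6, -1.1, 3.1]
width: 0.007
gripper_force: 1.9
```

arm_command([
  [[0,0,0.001,0,0,0],[0,0,0,0,0,0],[0,0,0,0,0,0]],
])

```text
clock: 9.65
position: [0.4572, 0.1035, 0.0611]
ee_rot: [3.138, 0.147, 0.001]
force: [-4.5, -1.0, 15.9]
width: 0.003
gripper_force: 7.9
```

arm_command([
  [[0,0,-0.004,0,0,0],[0,0,-0.01,0,0,0],[0,0,-0.03,0,0,0],[0,0,-0.04,0,0,0],[0,0,-0.04,0,0,0],[-0.02,0,-0.03,0,0,0],[-0.02,0,-0.03,0,0,0],[0,0,0,0,0,0],[0,0,0,0,0,0],[0,0,0,0,0,0]],
])

```text
clock: 10.9
position: [0.4172, 0.0996, 0.2436]
ee_rot: [3.138, 0.147, -0.002]
force: [0.1, -0.2, -0.3]
width: 0.011
gripper_force: 0.0
```

```bash
python3 - <<'E'
from cell import arm
import cv2,numpy as np
s=arm.observe();print(s["clock"],s["position"],s["force"])
a=arm.get_image("side")["pixels"]; cv2.imwrite("pics/e.png",cv2.resize(a[150:330,160:340,::-1],(600,600),interpolation=2))
E
```

```text
10.9 [0.41724132 0.09961731 0.24358354] [ 0.13117647 -0.16494624 -0.34281781]
```

View pics/e.png

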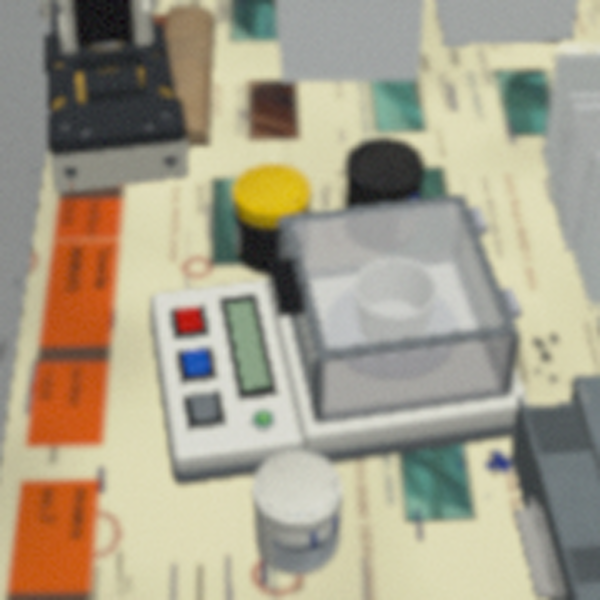

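The cover is shut on the shield at about (400,270), the three keys at (190,320), (197,363) and (203,407) are up, and the cup and jars stand undisturbed with the arm clear.

```bash
python3 -c "
from cell import arm
print(arm.sign_off())"
```

```text
the job is handed in; nothing more can be done
None
```

I pushed the draught cover shut, pressed the blue tare key until it stopped (about 16 N, under the 20 N limit), let it up, drew the arm back and handed the job in about 11 s in; the hand-in gave no verdict.

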